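# Re-sort a sanding kit and close it with the long board

### The arm

A 6-joint arm with a two-finger parallel gripper is mounted at the origin on the work surface. World frame = base frame: x ahead of the robot, y to its left, z up, the work surface at z = 0. Lengths are in m, angles in rad, forces in N, time in s.
With the tool pointing down it reaches from about 0.3 to 0.775 m from the base axis. Payload 14.6 kg.
Tool frame: the origin (TCP) lies midway between the tips of the shut fingers; the grasp point (between the pads) lies 19 mm behind it (ctrl.tcp_to_grasp is the distance from the TCP to the grasp point, in m); x points along the fingers, y is the direction in which the jaws open and shut, and the axes are right-handed (so a half turn about x gives the same grasp; the last joint's range is limited). The gripper opens to 94 mm and grips with 3 to 60 N. Pads are 16 mm wide; open, the fingers measure 119 mm over their backs; the gripper's body (75 mm by 177 mm) begins 78 mm behind the grasp point.
Start: joints at [-0.067, 0.3, 1.521, -0, 1.321, -0.067], TCP at [0.55, -0, 0.205] pointing down, gripper open.
Joint ranges: [-3.03, 3.03], [-0.79, 2.21], [0.23, 2.52], [-1.04, 4.18], [0, 3.07], [-2.55, 2.55]. Speed limits (rad/s): [2.22, 2.22, 2.57, 3.14, 3.14, 3.14].

### API

Orientations are given as [roll, pitch, yaw] about the fixed x, y, z axes, in that order (R = Rz(yaw) Ry(pitch) Rx(roll)).
In Python, from station import ctrl gives the robot as it stands.
- The arm moves only by the tool jog_arm, never from a script. Its argument "rows" is one flat list of numbers, 7 for each row, row after row: the shift along the world's x, y, z in m, then the turn, a rotation vector about the world's x, y, z in degrees, then the closure, from 0 (fully open) to 1 (shut). A call has 1 to 8 rows; each row shifts and turns the commanded pose from where the row before left it; what a row does not reach is not made up. A row lasts 1/12 s, in which the tool goes at most 41.7 mm and 7.16 degrees, less where a joint would pass 70% of its speed; a pose out of reach is approached as far as the arm can. A call with a gripper value outside its range is refused whole. The fingers move at their own pace and stop on an object; "squeeze" is the grip in N (left out, the last holds). Time passes only in rows, so rows that do not move let the fingers close. It gives the time, the measured TCP pose, the force and the opening at its end, in the units of the state.
- ctrl.get_obs(): the state, without advancing time (a new reading comes with each control period).
- ctrl.camera(name): name is "scene" or "side" or "wrist"; returns (picture, depth): 400x640x3 uint8, red, green, blue; 400x640 float32, m along the optical axis (not along the pixel's ray), 0 where there is no reading.
- ctrl.camera_model(name): a dict with "K" (3x3 intrinsics, pixels), "extrinsics" (4x4, takes a point from camera to world coordinates). Camera axes: x right, y down, z forward; pixel columns grow to the right and rows downward; lengths in m; the calibration is good to about 2 mm. A picture is of the moment at which its call begins: read the wrist's pose just before it. camera_model takes no time and is no camera call; for the wrist camera it gives the pose at the moment of the call.
- ctrl.hand_in(): hands the job in, once; it reports no verdict.
The state is a dict: "time_s": time; "qpos": joint angles; "joint_vel": joint speeds; "tau": joint torques, N m; "ee_pos": TCP position; "eef_rot": TCP orientation; "force": force on the tool from outside, world axes, zero at the start; "moment": the same for the moment, N m; "grip_width": finger opening in m.
Only numpy, scipy, OpenCV 4.12 (cv2) and the standard library are available. Lean on these libraries where they do the work, as an engineer would, in place of code of your own. Each camera call takes 0.05 s, during which the arm holds its last target.

### The job

The three sanding pieces in the kit case sit in each other's recesses: put each one upright and fully down in the recess of its own shape (the round drum in the round one, the square block in the square one, the oblong block lengthwise in the oblong one), using the empty rubber mat on the bench as a free spot if you like. Then lay the long aluminium sanding board over them, grit side down as it lies now and centred, in the notches of the case's two end saddles.

Things in the scene. Friction and masses are not known exactly. Their poses are not given: they have to be found in the camera images.
- case: Fixed kit case: dark base board 112 (x) x 346 (y) x 6 mm, a wooden saddle at each end, three pocket plates between. Origin: centre of underside, on the bench; z up, y along the case. Saddles: 80 (x) x 20 (y) mm at y = +158 and -158; seat 68 mm above the bench, in a notch 48 mm wide in x, open along y, between cheeks rising to 82 mm. Plates at y = -93, 0, 93, in any order.
- round_pocket: Grey plastic pocket plate 90 x 90 x 16 mm fixed in the case, with a round recess 73 mm in diameter, 10 mm deep, black floor. Origin: centre of its underside, 6 mm above the bench (recess floor 6 mm, plate top 16 mm above the origin); axes parallel to the case's. At the start the oblong block stands in it.
- square_pocket: Pocket plate, as the round one, but with a square recess 63 x 63 mm, 10 mm deep. Same origin and axes. At the start the drum stands in it.
- oblong_pocket: Pocket plate, as the round one, but with an oblong recess 55 (x) x 79 (y) mm, 10 mm deep, long side along the case. Same origin and axes. At the start the square block stands in it.
- drum: Loose sanding drum: an upright cylinder 48 mm in diameter, 44 mm tall, brown grit sleeve, black rubber top with a steel hub; about 0.12 kg. Origin: centre of its underside; z up along its axis.
- square_block: Loose square beech buffing block, 46 x 46 mm, 44 mm tall, with a grey felt foot; about 0.07 kg. Origin: centre of its underside; x and y along its sides, z up.
- oblong_block: Loose oblong cork sanding block, 32 (x) x 60 (y) mm, 44 mm tall, with a brown grit sole; about 0.07 kg. Origin: centre of its underside; x along its short side, y along its long side, z up. At the start it is turned up to 0.35 rad against the case.
- long_board: Loose long sanding board: aluminium bar 340 (x) x 32 (y) x 24 (z) mm, brown grit on its underside, lying flat on the bench left or right of the case, roughly pointing away from the robot; 0.17 kg. Origin: centre of its underside; x along it, z up. In the saddles it lies along the case's y, its underside 68 mm above the bench, 12 mm above the pieces.
- mat: Black rubber mat 110 x 110 x 3 mm fixed to the bench on the other side of the case from the long board, empty. Origin: centre of its underside, on the bench; its top is 3 mm above.
Mind the look-alikes: they are no part of the job. Leave any red look-alike of the drum alone. What is shaped like the oblong_block but purple is not meant.

How it is judged:
At the end, for the whole second after the job is handed in: Each piece upright on the floor of the recess of its shape (centred within 15 mm, oblong 17 mm; 4 mm off the floor; 0.12 rad). Long board flat, grit down, in both saddles: within 13 mm across, 22 mm along, 4 mm in height, 0.1 rad in yaw. All released, at rest (horizontal distance between drum and round_pocket below 0.015 m and z of drum in the frame of round_pocket below 0.01 m and angle between each of drum, square_block, oblong_block's own z axis and vertical below 0.12 rad and horizontal distance between square_block and square_pocket below 0.015 m and z of square_block in the frame of square_pocket below 0.01 m and horizontal distance between oblong_block and oblong_pocket below 0.017 m and z of oblong_block in the frame of oblong_pocket below 0.01 m and x of long_board in the frame of case between -0.013 and 0.013 m and y of long_board in the frame of case between -0.022 and 0.022 m and z of long_board in the frame of case between 0.064 and 0.072 m and angle between long_board's own z axis and vertical below 0.05 rad and angle between the x axis of long_board and the y axis of case, either way round below 0.1 rad and linear speed of each of drum, square_block, oblong_block, long_board below 0.02 m/s); the robot touches nothing.
It also fails if it takes over 115 s, if anything falls off the work surface, if the arm or the gripper's body presses on something with over 40 N, if the wrist force passes 120 N, or if a joint passes its speed limit or range.

## Working session

There is one attempt and no reset: what is moved stays moved. The work goes in short steps, Python scripts to look and compute and a tool call to move; the robot and the scene stay as the last step left them, time stands still between calls to the robot, and variables do not carry over. Pictures are saved under pics/ and viewed, and the job is handed in when it is done.

Besides the shell and the picture viewer there is one more tool, called after "Call:" by a JSON object that holds its "fn" and its "kwargs", one argument or row to a line. jog_arm: Moves the arm, as the interface text tells. Its arguments: {"type":"object","properties":{"rows":{"type":"array"},"squeeze":{"type":"number"}},"required":["rows"]}

```bash
ls; mkdir -p pics; python3 - <<'E'
from station import ctrl
import cv2
print(ctrl.get_obs())
for n in ("scene","side","wrist"):
    m=ctrl.camera_model(n); p,d=ctrl.camera(n)
    cv2.imwrite(f"pics/{n}0.png",p[:,:,::-1]); print(n,m["K"].round(1).tolist(),m["extrinsics"].round(4).tolist())
E
```

```text
pics
{'time_s': 0.0, 'qpos': array([-6.65699706e-02,  3.00477719e-01,  1.52160362e+00, -1.24943741e-05,
        1.32071154e+00, -6.65941972e-02]), 'joint_vel': array([-0.00160935,  0.00036066, -0.00162819, -0.00175021,  0.00108442,
        0.00047582]), 'tau': array([-1.53750298e-03, -5.31805658e+01, -3.52735734e+01,  7.07558286e-02,
        2.43994006e-02, -4.79655944e-05]), 'ee_pos': array([5.49723907e-01, 2.87059200e-05, 2.04873174e-01]), 'eef_rot': array([-1.62730773,  1.56959605,  3.08510857]), 'force': array([0.65197421, 0.19587111, 0.62848037]), 'moment': array([0.00978068, 0.01738513, 0.00946261]), 'grip_width': 0.09371230331362286}
scene [[461.1, 0.0, 315.5], [0.0, 461.1, 196.4], [0.0, 0.0, 1.0]] [[-0.4312, 0.4729, -0.7684, 1.485], [0.9022, 0.226, -0.3673, 0.4405], [-0.0001, -0.8517, -0.5241, 0.6569], [0.0, 0.0, 0.0, 1.0]]
side [[491.6, 0.0, 322.0], [0.0, 491.6, 205.6], [0.0, 0.0, 1.0]] [[0.9969, -0.0311, 0.0728, 0.4818], [-0.0759, -0.6376, 0.7666, -0.99], [0.0226, -0.7697, -0.638, 0.8781], [0.0, 0.0, 0.0, 1.0]]
wrist [[292.3, 0.0, 323.1], [0.0, 292.3, 205.8], [0.0, 0.0, 1.0]] [[1.0, -0.0006, -0.0009, 0.5496], [-0.0008, -0.9723, -0.2338, 0.07], [-0.0008, 0.2338, -0.9723, 0.3836], [0.0, 0.0, 0.0, 1.0]]
```

View pics/scene0.png

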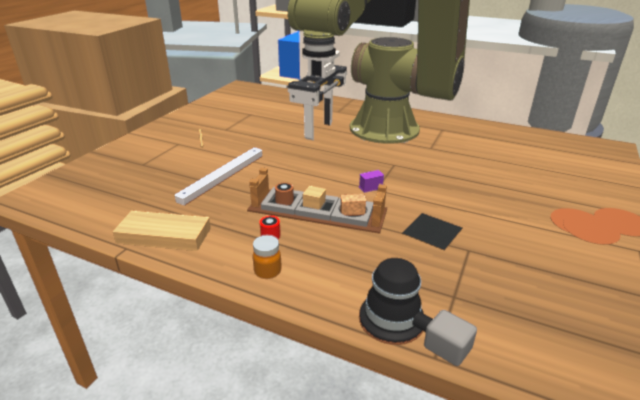

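View pics/side0.png

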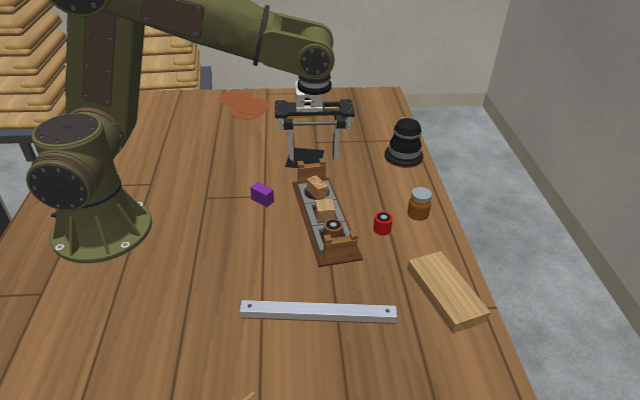

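View pics/wrist0.png

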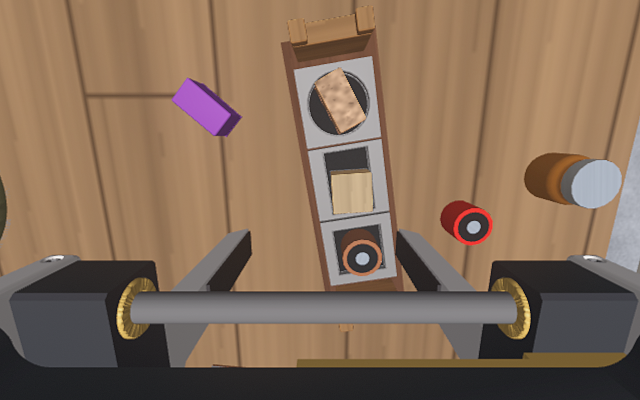

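```bash
cat > h.py <<'E'
from station import ctrl
import numpy as np, cv2
np.set_printoptions(precision=4,suppress=True)
def look(n,name=None):
    m=ctrl.camera_model(n); p,d=ctrl.camera(n)
    if name: cv2.imwrite(f"pics/{name}.png",p[:,:,::-1])
    K,T=m["K"],m["extrinsics"]
    v,u=np.mgrid[0:400,0:640]
    c=np.stack([(u-K[0,2])/K[0,0]*d,(v-K[1,2])/K[1,1]*d,d],-1)
    w=c@T[:3,:3].T+T[:3,3]; w[d==0]=np.nan
    return p,d,w
def box(w,m,tag):
    """largest component of mask; min area rect of its world xy"""
    m=cv2.morphologyEx(m.astype(np.uint8),cv2.MORPH_OPEN,np.ones((3,3),np.uint8))
    n,l,s,c=cv2.connectedComponentsWithStats(m)
    for i in np.argsort(-s[1:,4])[:6]+1:
        if s[i,4]<60: continue
        q=w[l==i]; r=cv2.minAreaRect((q[:,:2]*1000).astype(np.float32))
        print(tag,"px",c[i].round(),s[i,4],"ctr mm",np.round(r[0],1),"size",np.round(r[1],1),"ang",round(r[2],1),"zmed",np.median(q[:,2]).round(4),"mean",(q[:,:2].mean(0)*1000).round(1))
E
python3 - <<'E'
from h import *
from scipy.spatial.transform import Rotation as R
print(R.from_euler('xyz',ctrl.get_obs()['eef_rot']).as_matrix())
for n in ("wrist","side","scene"):
    p,d,w=look(n); z=w[...,2]; x=w[...,0];y=w[...,1]
    ok=(x>.3)&(x<.85)&(abs(y)<.5)
    sp=p.max(-1).astype(int)-p.min(-1)
    box(w,ok&(z>.017)&(z<.029)&(sp<25),n+" grey24")
    box(w,ok&(z>.049)&(z<.063),n+" tops")
    box(w,ok&(z>-.006)&(z<.010)&(p.max(-1)<60)&(y>0),n+" mat")
    box(w,ok&(z>.06)&(z<.1),n+" sadd")
E
```

```text
[[-0.0009  1.      0.    ]
 [ 0.0001  0.     -1.    ]
 [-1.     -0.0009 -0.0001]]
wrist grey24 px [339. 101.] 3028 ctr mm [567.3 106.8] size [90.1 90.1] ang 9.1 zmed 0.0213 mean [567.5 108.8]
wrist grey24 px [349. 176.] 2213 ctr mm [582.1  15. ] size [89.8 90. ] ang 9.2 zmed 0.0212 mean [581.8  19.9]
wrist grey24 px [359. 246.] 2190 ctr mm [596.9 -76.7] size [89.8 90.8] ang 9.2 zmed 0.0211 mean [596.7 -72.9]
wrist grey24 px [343. 215.] 77 ctr mm [576.1 -29.1] size [26.1  5.3] ang 7.8 zmed 0.0209 mean [575.4 -29.2]
wrist tops px [340. 100.] 1770 ctr mm [568.  106.7] size [32.2 59.9] ang 29.2 zmed 0.0553 mean [567.6 106.9]
wrist tops px [352. 192.] 1589 ctr mm [582.6   6.2] size [45.9 46.3] ang 3.9 zmed 0.0552 mean [582.5   6.9]
wrist tops px [362. 256.] 1179 ctr mm [596.2 -72.9] size [46.1 47.1] ang 3.9 zmed 0.0554 mean [596.2 -71.9]
wrist tops px [564. 178.] 422 ctr mm [827.   21.6] size [52.3 25.8] ang 79.9 zmed 0.0533 mean [821.9  22.7]
wrist tops px [338.  43.] 242 ctr mm [564.8 162. ] size [64.7  1.1] ang 9.2 zmed 0.0558 mean [564.2 161.8]
wrist sadd px [332.  29.] 2238 ctr mm [5
[... 2305 characters left out ...]
33.8 60. ] ang 31.6 zmed 0.0557 mean [572.  106.4]
scene tops px [314. 192.] 208 ctr mm [584.1   4.2] size [50.5 47.8] ang 4.8 zmed 0.0559 mean [586.3   6.4]
scene tops px [284. 188.] 170 ctr mm [599.  -74.3] size [45.4 45. ] ang 22.3 zmed 0.0561 mean [601.  -72.6]
scene mat px [432. 231.] 1000 ctr mm [544.9 303.8] size [102.9 105.8] ang 78.5 zmed 0.0031 mean [546.9 304. ]
scene sadd px [268. 242.] 225 ctr mm [832.1  17.9] size [35.8 54. ] ang 0.0 zmed 0.0749 mean [835.6  21.2]
scene sadd px [259. 179.] 222 ctr mm [ 609.6 -141.8] size [85.1 22.9] ang 9.2 zmed 0.0702 mean [ 611.5 -139.5]
scene sadd px [379. 196.] 218 ctr mm [558.3 169.5] size [82.6 20.2] ang 9.4 zmed 0.0729 mean [562.1 170.6]
```

Call:
{"fn": "jog_arm", "kwargs": {
  "rows": [0.016, -0.025, 0, 0, 0, 3, 0, 0.016, -0.025, 0, 0, 0, 3, 0, 0.0155, -0.024, -0.02, 0, 0, 3, 0, 0, 0, -0.035, 0, 0, 0, 0, 0, 0, -0.035, 0, 0, 0, 0, 0, 0, -0.035, 0, 0, 0, 0, 0, 0, -0.035, 0, 0, 0, 0, 0, 0, -0.017, 0, 0, 0, 0],
  "squeeze": 20
}}

```text
time_s: 0.97
ee_pos: [0.5955, -0.0737, 0.024]
eef_rot: [-1.912, 1.566, 2.957]
force: [-0.0, 0.0, -0.5]
grip_width: 0.094
```

Call:
{"fn": "jog_arm", "kwargs": {
  "rows": [0, 0, 0, 0, 0, 0, 0.4, 0, 0, 0, 0, 0, 0, 1, 0, 0, 0, 0, 0, 0, 1, 0, 0, 0, 0, 0, 0, 1, 0, 0, 0, 0, 0, 0, 1, 0, 0, 0, 0, 0, 0, 1],
  "squeeze": 20
}}

```text
time_s: 1.47
ee_pos: [0.598, -0.0741, 0.0296]
eef_rot: [1.242, 1.569, -0.171]
force: [-0.4, 0.3, -0.3]
grip_width: 0.0572
```

Call:
{"fn": "jog_arm", "kwargs": {
  "rows": [0, 0, 0, 0, 0, 0, 1, 0, 0, 0, 0, 0, 0, 1, 0, 0, 0, 0, 0, 0, 1, 0, 0, 0, 0, 0, 0, 1]
}}

```text
time_s: 1.8
ee_pos: [0.5977, -0.074, 0.029]
eef_rot: [1.156, 1.57, -0.257]
force: [-1.7, 0.3, 5.6]
grip_width: 0.0476
```

Call:
{"fn": "jog_arm", "kwargs": {
  "rows": [0, 0, 0.03, 0, 0, 0, 1, 0, 0, 0.03, 0, 0, 0, 1, 0, 0, 0.03, 0, 0, 0, 1, 0, 0, 0.03, 0, 0, 0, 1, -0.005, 0.036, 0, 0, 0, 0, 1, -0.005, 0.036, 0, 0, 0, 0, 1, -0.005, 0.036, 0, 0, 0, 0, 1, -0.005, 0.036, 0, 0, 0, 0, 1]
}}

```text
time_s: 2.47
ee_pos: [0.5769, 0.0714, 0.1484]
eef_rot: [-1.929, 1.571, 2.94]
force: [0.8, 0.8, -0.6]
grip_width: 0.0476
```

Call:
{"fn": "jog_arm", "kwargs": {
  "rows": [-0.005, 0.038, 0, 0, 0, 0, 1, -0.005, 0.038, 0, 0, 0, 0, 1, -0.005, 0.038, 0, 0, 0, 0, 1, -0.005, 0.038, 0, 0, 0, 0, 1, -0.005, 0.038, 0, 0, 0, 0, 1, -0.008, 0.04, 0, 0, 0, 0, 1, 0, 0, -0.03, 0, 0, 0, 1, 0, 0, -0.03, 0, 0, 0, 1]
}}

```text
time_s: 3.13
ee_pos: [0.5443, 0.3026, 0.0887]
eef_rot: [1.894, 1.568, 0.484]
force: [0.9, -0.7, -1.5]
grip_width: 0.0477
```

Call:
{"fn": "jog_arm", "kwargs": {
  "rows": [0, 0, -0.03, 0, 0, 0, 1, 0, 0, -0.02, 0, 0, 0, 1, 0, 0, -0.01, 0, 0, 0, 1, 0, 0, -0.004, 0, 0, 0, 1, 0, 0, 0, 0, 0, 0, 1]
}}

```text
time_s: 3.55
ee_pos: [0.5445, 0.2999, 0.0243]
eef_rot: [-1.332, 1.57, -2.746]
force: [0.2, 0.5, -0.3]
grip_width: 0.0479
```

Call:
{"fn": "jog_arm", "kwargs": {
  "rows": [0, 0, -0.003, 0, 0, 0, 1, 0, 0, -0.0015, 0, 0, 0, 1, 0, 0, 0, 0, 0, 0, 1, 0, 0, 0, 0, 0, 0, 0.6, 0, 0, 0, 0, 0, 0, 0, 0, 0, 0, 0, 0, 0, 0, 0, 0, 0, 0, 0, 0, 0, 0, 0, 0, 0, 0, 0, 0]
}}

```text
time_s: 4.22
ee_pos: [0.5446, 0.3, 0.0201]
eef_rot: [1.82, 1.571, 0.407]
force: [0.6, 0.3, 0.2]
grip_width: 0.0708
```

Call:
{"fn": "jog_arm", "kwargs": {
  "rows": [0, 0, 0.03, 0, 0, 0, 0, 0, 0, 0.035, 0, 0, 0, 0, 0, 0, 0.035, 0, 0, 0, 0, 0, 0, 0.035, 0, 0, 0, 0, 0.005, -0.037, 0, 0, 0, 0, 0, 0.005, -0.037, 0, 0, 0, 0, 0, 0.005, -0.037, 0, 0, 0, 0, 0, 0.005, -0.037, 0, 0, 0, 0, 0]
}}

```text
time_s: 4.88
ee_pos: [0.5644, 0.1505, 0.1552]
eef_rot: [1.524, 1.57, 0.111]
force: [1.8, 0.9, 0.0]
grip_width: 0.0941
```

Call:
{"fn": "jog_arm", "kwargs": {
  "rows": [0.005, -0.037, 0, 0, 0, 0, 0, 0.005, -0.037, 0, 0, 0, 0, 0, 0.005, -0.037, 0, 0, 0, -5, 0, 0.004, -0.037, 0, 0, 0, 0, 0, 0, 0, 0, 0, 0, 0, 0]
}}

```text
time_s: 5.3
ee_pos: [0.5838, -0.0015, 0.155]
eef_rot: [0.248, 1.57, -1.258]
force: [-0.3, -0.3, 0.0]
grip_width: 0.0942
```

```bash
python3 - <<'E'
from h import *
print(ctrl.get_obs()['ee_pos'],ctrl.get_obs()['grip_width'])
for n in ("wrist","scene"):
    p,d,w=look(n,n+"1"); z=w[...,2]; x=w[...,0];y=w[...,1]
    ok=(x>.4)&(x<.75)&(abs(y)<.4)
    box(w,ok&(z>.049)&(z<.063),n+" tops")
    box(w,ok&(z>.040)&(z<.0485)&(y>.2),n+" matdrum")
E
```

```text
[ 0.5838 -0.0015  0.155 ] 0.09420726248619124
wrist tops px [313.  90.] 2497 ctr mm [568.  106.6] size [32.1 60.1] ang 29.4 zmed 0.0553 mean [567.8 107. ]
wrist tops px [322. 200.] 2183 ctr mm [582.5   6.4] size [45.9 45.9] ang 3.3 zmed 0.0552 mean [582.5   7.1]
wrist tops px [306.  22.] 535 ctr mm [558.5 160.9] size [78.   1.4] ang 9.0 zmed 0.056 mean [558.5 160.9]
wrist tops px [331. 327.] 453 ctr mm [ 605.6 -131.4] size [78.5  2.3] ang 9.0 zmed 0.0577 mean [ 600.9 -132.1]
scene tops px [314. 192.] 214 ctr mm [584.6   5.1] size [51.3 46.4] ang 3.3 zmed 0.0557 mean [586.7   6.5]
scene tops px [353. 198.] 197 ctr mm [568.3 105. ] size [35.9 59.4] ang 30.1 zmed 0.0557 mean [571.7 105.4]
scene tops px [258. 187.] 67 ctr mm [ 619.5 -132.5] size [19.9 62.8] ang 79.7 zmed 0.0554 mean [ 627.3 -133.6]
scene matdrum px [430. 217.] 116 ctr mm [553.  291.9] size [48.3 27. ] ang 42.9 zmed 0.0465 mean [555.7 295.7]
```

Call:
{"fn": "jog_arm", "kwargs": {
  "rows": [0, 0.007, -0.03, 0, 0, 0, 0, 0, 0, -0.035, 0, 0, 0, 0, 0, 0, -0.035, 0, 0, 0, 0, 0, 0, -0.016, 0, 0, 0, 0, 0, 0, -0.01, 0, 0, 0, 0, 0, 0, 0, 0, 0, 0, 1, 0, 0, 0, 0, 0, 0, 1, 0, 0, 0, 0, 0, 0, 1]
}}

```text
time_s: 6.07
ee_pos: [0.5844, 0.0114, 0.0306]
eef_rot: [1.463, 1.568, -0.037]
force: [-0.4, 0.4, 0.5]
grip_width: 0.077
```

Call:
{"fn": "jog_arm", "kwargs": {
  "rows": [0, 0, 0, 0, 0, 0, 1, 0, 0, 0, 0, 0, 0, 1, 0, 0, 0, 0, 0, 0, 1, 0, 0, 0, 0, 0, 0, 1, 0, 0, 0, 0, 0, 0, 1, 0, 0, 0, 0, 0, 0, 1]
}}

```text
time_s: 6.57
ee_pos: [0.5836, 0.011, 0.0292]
eef_rot: [1.433, 1.571, -0.068]
force: [-0.8, 0.8, 3.4]
grip_width: 0.0457
```

Call:
{"fn": "jog_arm", "kwargs": {
  "rows": [0, 0, 0.025, 0, 0, 0, 1, 0, 0, 0.02, 0, 0, 0, 1, 0.0045, -0.028, 0, 0, 0, 3, 1, 0.0045, -0.028, 0, 0, 0, 2, 1, 0.005, -0.0275, 0, 0, 0, 0, 1, 0, 0, -0.02, 0, 0, 0, 1, 0, 0, -0.015, 0, 0, 0, 1, 0, 0, 0, 0, 0, 0, 1]
}}

```text
time_s: 7.23
ee_pos: [0.5958, -0.0727, 0.0358]
eef_rot: [-1.918, 1.566, 2.951]
force: [-0.1, 0.3, -1.4]
grip_width: 0.0461
```

```bash
python3 - <<'E'
from h import *
print(ctrl.get_obs()['ee_pos'],ctrl.get_obs()['grip_width'])
p,d,w=look("side","side2");look("wrist","wrist2")
cv2.imwrite("pics/side2c.png",cv2.resize(p[130:290,220:440,::-1],None,fx=3.5,fy=3.5))
E
```

```text
[ 0.5958 -0.0727  0.0358] 0.04607286083520199
```

View pics/side2c.png

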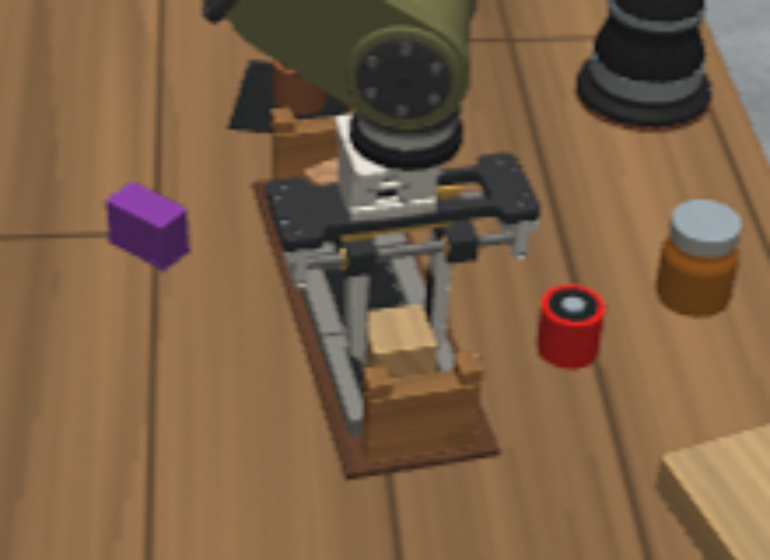

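View pics/wrist2.png

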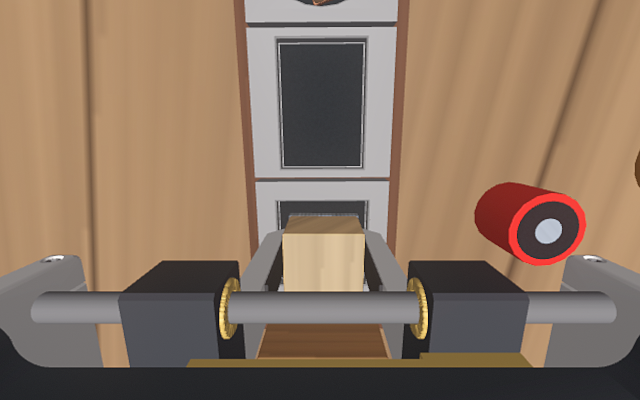

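Call:
{"fn": "jog_arm", "kwargs": {
  "rows": [0, 0, -0.006, 0, 0, 0, 1, 0, 0, -0.003, 0, 0, 0, 1, 0, 0, 0, 0, 0, 0, 1, 0, 0, 0, 0, 0, 0, 1]
}}

```text
time_s: 7.67
ee_pos: [0.5976, -0.0724, 0.0302]
eef_rot: [1.225, 1.571, -0.188]
force: [0.4, -0.2, -0.4]
grip_width: 0.0458
```

Gripped at TCP z ≈ 0.0292; go 1.5 mm further and release.

Call:
{"fn": "jog_arm", "kwargs": {
  "rows": [0, 0, -0.0015, 0, 0, 0, 1, 0, 0, 0, 0, 0, 0, 1, 0, 0, 0, 0, 0, 0, 0.6, 0, 0, 0, 0, 0, 0, 0, 0, 0, 0, 0, 0, 0, 0, 0, 0, 0, 0, 0, 0, 0, 0, 0, 0, 0, 0, 0, 0, 0, 0, 0.03, 0, 0, 0, 0]
}}

```text
time_s: 8.33
ee_pos: [0.5948, -0.072, 0.0537]
eef_rot: [-1.906, 1.562, 2.963]
force: [-1.1, -0.1, -1.5]
grip_width: 0.0757
```

Call:
{"fn": "jog_arm", "kwargs": {
  "rows": [0, 0, 0.04, 0, 0, 0, 0, 0, 0, 0.04, 0, 0, 0, 0, -0.006, 0.035, 0.02, 0, 0, 4, 0, -0.006, 0.036, 0, 0, 0, 4, 0, -0.006, 0.036, 0, 0, 0, 4, 0, -0.006, 0.036, 0, 0, 0, 4, 0, -0.005, 0.035, 0, 0, 0, 4, 0, 0, 0, 0, 0, 0, 0, 0]
}}

```text
time_s: 9.0
ee_pos: [0.5674, 0.1105, 0.1585]
eef_rot: [2.717, 1.57, 1.661]
force: [-0.8, -0.7, 0.3]
grip_width: 0.0943
```

```bash
python3 - <<'E'
from h import *
from scipy.spatial.transform import Rotation as R
o=ctrl.get_obs();M=R.from_euler('xyz',o['eef_rot']).as_matrix()
print(o['ee_pos'],np.degrees(np.arctan2(M[1,1],M[0,1])))
for n in ("wrist","side"):
    p,d,w=look(n,n+"3"); z=w[...,2]; x=w[...,0];y=w[...,1]
    ok=(x>.4)&(x<.75)&(abs(y)<.4)
    box(w,ok&(z>.049)&(z<.063),n+" tops")
E
```

```text
[0.5674 0.1105 0.1585] 29.50214923758324
wrist tops px [321. 210.] 1862 ctr mm [567.9 106.7] size [31.8 60.6] ang 29.0 zmed 0.0551 mean [567.2 107.8]
wrist tops px [266. 353.] 1102 ctr mm [598.1 -72.7] size [46.6 39.5] ang 10.2 zmed 0.0549 mean [595.4 -68.6]
side tops px [334. 226.] 259 ctr mm [600.9 -80.6] size [45.8 50.2] ang 8.4 zmed 0.0557 mean [600.8 -83. ]
side tops px [317. 183.] 173 ctr mm [571. 102.] size [36.9 60.3] ang 28.4 zmed 0.0555 mean [569.7  99.7]
side tops px [341. 246.] 120 ctr mm [ 610.7 -153.2] size [80.   6.9] ang 7.9 zmed 0.0556 mean [ 609.8 -153.2]
```

Call:
{"fn": "jog_arm", "kwargs": {
  "rows": [0.001, -0.004, -0.03, 0, 0, 0, 0, 0, 0, -0.035, 0, 0, 0, 0, 0, 0, -0.035, 0, 0, 0, 0, 0, 0, -0.02, 0, 0, 0, 0, 0, 0, -0.01, 0, 0, 0, 0, 0, 0, 0, 0, 0, 0, 1, 0, 0, 0, 0, 0, 0, 1, 0, 0, 0, 0, 0, 0, 1]
}}

```text
time_s: 9.77
ee_pos: [0.5705, 0.1012, 0.0302]
eef_rot: [1.177, 1.568, 0.111]
force: [-0.2, 0.3, 0.7]
grip_width: 0.0772
```

Call:
{"fn": "jog_arm", "kwargs": {
  "rows": [0, 0, 0, 0, 0, 0, 1, 0, 0, 0, 0, 0, 0, 1, 0, 0, 0, 0, 0, 0, 1, 0, 0, 0, 0, 0, 0, 1, 0, 0, 0, 0, 0, 0, 1, 0, 0, 0, 0, 0, 0, 1, 0, 0, 0, 0, 0, 0, 1, 0, 0, 0, 0, 0, 0, 1]
}}

```text
time_s: 10.43
ee_pos: [0.5695, 0.1015, 0.0285]
eef_rot: [-2.155, 1.571, 3.063]
force: [-0.3, -0.1, 0.5]
grip_width: 0.0312
```

Call:
{"fn": "jog_arm", "kwargs": {
  "rows": [0, 0, 0.025, 0, 0, 0, 1, 0, 0, 0.02, 0, 0, 0, 1, 0.0045, -0.031, 0, 0, 0, -6, 1, 0.0045, -0.03, 0, 0, 0, -7, 1, 0.005, -0.0305, 0, 0, 0, -7, 1, 0, 0, -0.02, 0, 0, 0, 1, 0, 0, -0.013, 0, 0, 0, 1, 0, 0, 0, 0, 0, 0, 1]
}}

```text
time_s: 11.1
ee_pos: [0.5817, 0.0102, 0.0374]
eef_rot: [-1.787, 1.566, 3.083]
force: [-0.1, 0.0, -0.9]
grip_width: 0.0318
```

```bash
python3 - <<'E'
from h import *
from scipy.spatial.transform import Rotation as R
o=ctrl.get_obs();M=R.from_euler('xyz',o['eef_rot']).as_matrix()
print(o['ee_pos'],np.degrees(np.arctan2(M[1,1],M[0,1])))
p,d,w=look("wrist","wrist4");z=w[...,2]
box(w,(abs(z-.022)<.005)&(p.max(-1).astype(int)-p.min(-1)<25),"grey"); 
p,d,w=look("scene")
cv2.imwrite("pics/scene4c.png",cv2.resize(p[130:270,220:440,::-1],None,fx=3.5,fy=3.5))
E
```

```text
[0.5817 0.0102 0.0374] 9.034880234111013
grey px [324.  81.] 11282 ctr mm [567.  106.5] size [90.9 90.3] ang 9.3 zmed 0.0213 mean [566.1 110.8]
grey px [325. 201.] 4809 ctr mm [580.1  26.4] size [90.4 66.6] ang 9.1 zmed 0.0212 mean [578.9  36.3]
grey px [281. 345.] 217 ctr mm [562.7 -79.8] size [ 6.9 32.1] ang 5.4 zmed 0.0209 mean [563.4 -82.1]
grey px [368. 351.] 98 ctr mm [630.6 -75.9] size [ 4.7 15.4] ang 12.9 zmed 0.0209 mean [630.5 -76.5]
```

View pics/wrist4.png

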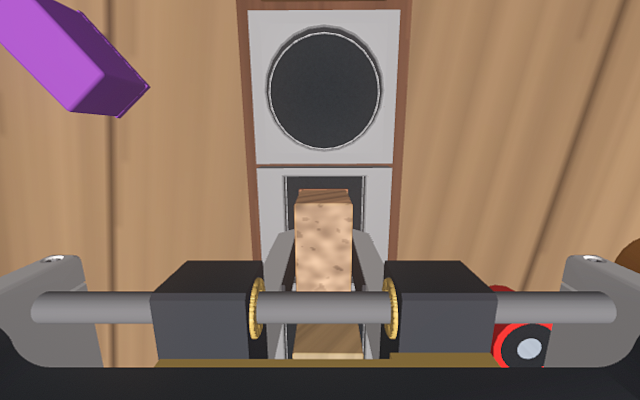

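View pics/scene4c.png

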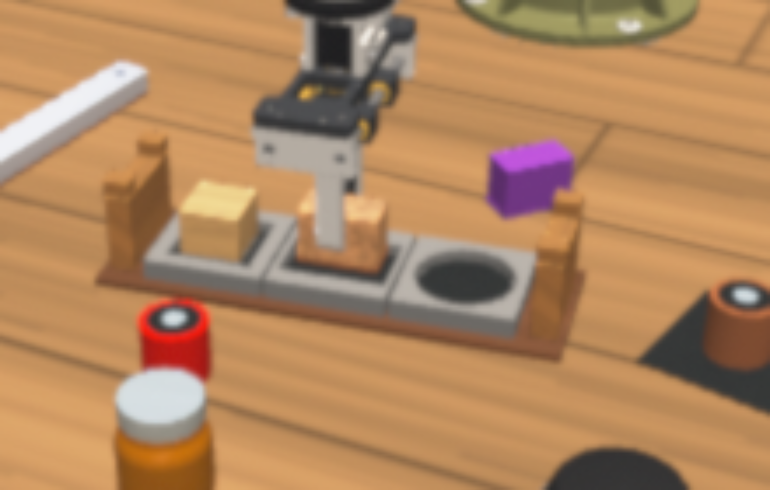

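Call:
{"fn": "jog_arm", "kwargs": {
  "rows": [0, 0, -0.006, 0, 0, 0, 1, 0, 0, -0.004, 0, 0, 0, 1, 0, 0, 0, 0, 0, 0, 1, 0, 0, 0, 0, 0, 0, 1]
}}

```text
time_s: 11.53
ee_pos: [0.5834, 0.0103, 0.0304]
eef_rot: [-1.926, 1.571, 2.944]
force: [-0.9, -0.2, -0.4]
grip_width: 0.0319
```

Call:
{"fn": "jog_arm", "kwargs": {
  "rows": [0, 0, -0.002, 0, 0, 0, 1, 0, 0, 0, 0, 0, 0, 1, 0, 0, 0, 0, 0, 0, 0.6, 0, 0, 0, 0, 0, 0, 0, 0, 0, 0, 0, 0, 0, 0, 0, 0, 0, 0, 0, 0, 0, 0, 0, 0.03, 0, 0, 0, 0, 0, 0, 0.04, 0, 0, 0, 0]
}}

```text
time_s: 12.2
ee_pos: [0.5817, 0.01, 0.0964]
eef_rot: [-1.768, 1.564, 3.102]
force: [-0.0, 0.4, 0.6]
grip_width: 0.0677
```

Call:
{"fn": "jog_arm", "kwargs": {
  "rows": [0, 0, 0.04, 0, 0, 0, 0, -0.005, 0.038, 0.02, 0, 0, 0, 0, -0.005, 0.036, 0, 0, 0, 0, 0, -0.005, 0.036, 0, 0, 0, 0, 0, -0.005, 0.036, 0, 0, 0, 0, 0, -0.005, 0.036, 0, 0, 0, 0, 0, -0.005, 0.036, 0, 0, 0, 0, 0, -0.005, 0.036, 0, 0, 0, 0, 0]
}}

```text
time_s: 12.87
ee_pos: [0.5481, 0.2644, 0.1579]
eef_rot: [1.775, 1.571, 0.361]
force: [0.0, -0.5, -0.5]
grip_width: 0.0938
```

Call:
{"fn": "jog_arm", "kwargs": {
  "rows": [-0.004, 0.036, 0, 0, 0, 0, 0, 0, 0, -0.035, 0, 0, 0, 0, 0, 0, -0.035, 0, 0, 0, 0, 0, 0, -0.03, 0, 0, 0, 0, 0, 0, -0.02, 0, 0, 0, 0, 0, 0, -0.01, 0, 0, 0, 0, 0, 0, 0, 0, 0, 0, 0]
}}

```text
time_s: 13.45
ee_pos: [0.5438, 0.2982, 0.0257]
eef_rot: [-1.285, 1.567, -2.698]
force: [-0.0, -0.2, 0.2]
grip_width: 0.0938
```

Call:
{"fn": "jog_arm", "kwargs": {
  "rows": [0, 0.002, -0.005, 0, 0, 0, 0, 0, 0, 0, 0, 0, 0, 0.6, 0, 0, 0, 0, 0, 0, 1, 0, 0, 0, 0, 0, 0, 1, 0, 0, 0, 0, 0, 0, 1, 0, 0, 0, 0, 0, 0, 1, 0, 0, 0, 0, 0, 0, 1, 0, 0, 0, 0, 0, 0, 1]
}}

```text
time_s: 14.12
ee_pos: [0.5447, 0.3006, 0.0229]
eef_rot: [1.833, 1.571, 0.419]
force: [-0.4, 0.2, -0.8]
grip_width: 0.0505
```

Call:
{"fn": "jog_arm", "kwargs": {
  "rows": [0, 0, 0, 0, 0, 0, 1, 0, 0, 0, 0, 0, 0, 1, 0, 0, 0, 0, 0, 0, 1, 0, 0, 0, 0, 0, 0, 1]
}}

```text
time_s: 14.45
ee_pos: [0.5447, 0.3006, 0.0228]
eef_rot: [1.991, 1.571, 0.578]
force: [-0.2, -0.5, 1.7]
grip_width: 0.0474
```

Call:
{"fn": "jog_arm", "kwargs": {
  "rows": [0, 0, 0.03, 0, 0, 0, 1, 0, 0, 0.04, 0, 0, 0, 1, 0, 0, 0.04, 0, 0, 0, 1, 0.004, -0.033, 0.01, 0, 0, 0, 1, 0.004, -0.033, 0, 0, 0, 0, 1, 0.004, -0.033, 0, 0, 0, 0, 1, 0.004, -0.033, 0, 0, 0, 0, 1, 0.004, -0.033, 0, 0, 0, 0, 1]
}}

```text
time_s: 15.12
ee_pos: [0.5645, 0.1341, 0.1426]
eef_rot: [-1.433, 1.571, -2.847]
force: [1.5, -0.5, -1.5]
grip_width: 0.0478
```

Call:
{"fn": "jog_arm", "kwargs": {
  "rows": [0.0035, -0.03, 0, 0, 0, 0, 1, 0, 0, 0, 0, 0, 0, 1, 0, 0, -0.03, 0, 0, 0, 1, 0, 0, -0.03, 0, 0, 0, 1, 0, 0, -0.025, 0, 0, 0, 1, 0, 0, -0.01, 0, 0, 0, 1, 0, 0, 0, 0, 0, 0, 1, 0, 0, 0, 0, 0, 0, 1]
}}

```text
time_s: 15.78
ee_pos: [0.5685, 0.1059, 0.0484]
eef_rot: [1.631, 1.571, 0.218]
force: [-0.3, -0.6, -0.5]
grip_width: 0.0476
```

```bash
python3 - <<'E'
from h import *
o=ctrl.get_obs()
print(o['ee_pos'])
p,d,w=look("scene")
cv2.imwrite("pics/scene5c.png",cv2.resize(p[130:270,220:440,::-1],None,fx=3.5,fy=3.5))
p,d,w=look("side")
cv2.imwrite("pics/side5c.png",cv2.resize(p[130:290,220:440,::-1],None,fx=3.5,fy=3.5))
E
```

```text
[0.5685 0.1059 0.0484]
```

View pics/scene5c.png

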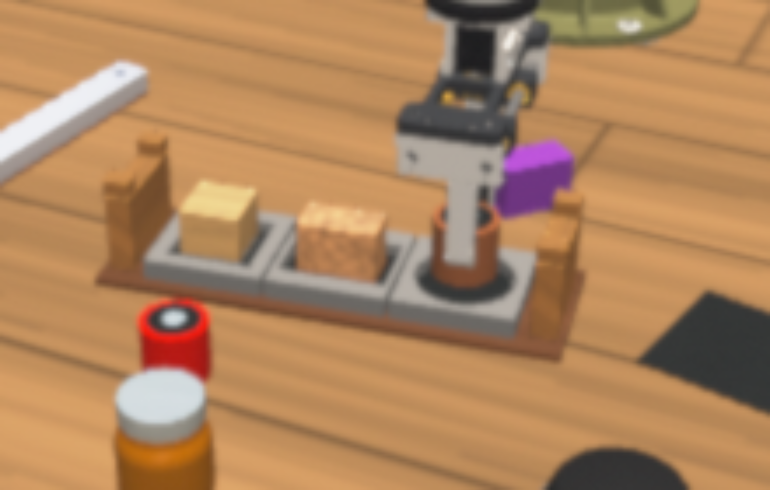

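View pics/side5c.png

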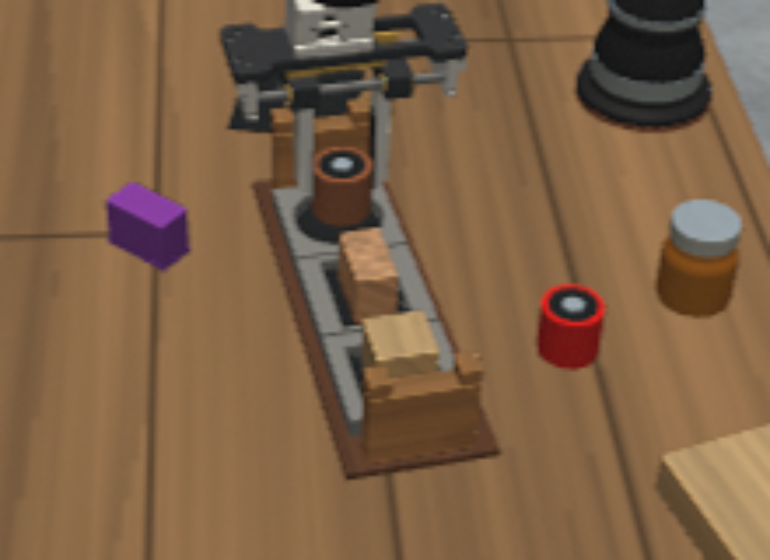

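Call:
{"fn": "jog_arm", "kwargs": {
  "rows": [0, 0, -0.01, 0, 0, 0, 1, 0, 0, -0.006, 0, 0, 0, 1, 0, 0, -0.001, 0, 0, 0, 1, 0, 0, 0, 0, 0, 0, 1, 0, 0, 0, 0, 0, 0, 1]
}}

```text
time_s: 16.3
ee_pos: [0.5685, 0.1057, 0.0309]
eef_rot: [1.6, 1.57, 0.186]
force: [0.5, -0.1, 2.5]
grip_width: 0.0476
```

Call:
{"fn": "jog_arm", "kwargs": {
  "rows": [0, 0, 0, 0, 0, 0, 0.6, 0, 0, 0, 0, 0, 0, 0, 0, 0, 0, 0, 0, 0, 0, 0, 0, 0, 0, 0, 0, 0, 0, 0, 0.03, 0, 0, 0, 0, 0, 0, 0.04, 0, 0, 0, 0, 0, 0, 0.04, 0, 0, 0, 0, 0, 0, 0.03, 0, 0, 0, 0]
}}

```text
time_s: 16.97
ee_pos: [0.5684, 0.1056, 0.1738]
eef_rot: [1.523, 1.569, 0.11]
force: [-0.6, -1.2, 0.1]
grip_width: 0.0907
```

Call:
{"fn": "jog_arm", "kwargs": {
  "rows": [-0.002, -0.036, 0, 0, 0, 6, 0, -0.002, -0.036, 0, 0, 0, 6, 0, -0.002, -0.036, 0, 0, 0, 6, 0, -0.002, -0.036, 0, 0, 0, 6, 0, -0.002, -0.036, 0, 0, 0, 6, 0, -0.002, -0.036, 0, 0, 0, 6, 0, -0.002, -0.036, 0, 0, 0, 6, 0, -0.002, -0.036, 0, 0, 0, 6, 0]
}}

```text
time_s: 17.63
ee_pos: [0.5516, -0.1841, 0.1706]
eef_rot: [-3.007, 1.57, 2.705]
force: [1.1, 0.3, 0.1]
grip_width: 0.0941
```

Call:
{"fn": "jog_arm", "kwargs": {
  "rows": [-0.002, -0.036, 0, 0, 0, 6, 0, -0.002, -0.036, 0, 0, 0, 6, 0, -0.002, -0.036, 0, 0, 0, 6, 0, -0.002, -0.014, 0, 0, 0, 6, 0, 0, 0, 0, 0, 0, 3, 0, 0, 0, 0, 0, 0, 0, 0, 0, 0, 0, 0, 0, 0, 0]
}}

```text
time_s: 18.22
ee_pos: [0.5441, -0.3042, 0.1705]
eef_rot: [2.59, 1.57, 2.484]
force: [0.1, 0.1, 0.5]
grip_width: 0.0937
```

```bash
python3 - <<'E'
from h import *
from scipy.spatial.transform import Rotation as R
o=ctrl.get_obs();M=R.from_euler('xyz',o['eef_rot']).as_matrix()
print(o['ee_pos'],np.degrees(np.arctan2(M[1,1],M[0,1])),o['qpos'])
for n in ("wrist","side","scene"):
    p,d,w=look(n,n+"6"); z=w[...,2]; x=w[...,0];y=w[...,1]
    ok=(x>.3)&(x<.75)&(abs(y)<.4)
    if n!="wrist": box(w,ok&(z>.049)&(z<.063),n+" tops")
    box(w,ok&(z>.018)&(z<.03)&(y<-.2)&(y>-.38)&(p.max(-1)>120),n+" board")
E
```

```text
[ 0.5441 -0.3042  0.1705] 83.88067482217888 [-0.5686  0.4917  1.3379  0.0001  1.3126 -2.0326]
wrist board px [317. 157.] 7391 ctr mm [ 517.6 -305.9] size [ 32.  288.7] ang 84.0 zmed 0.0232 mean [ 503.3 -304.3]
wrist board px [318. 325.] 69 ctr mm [ 709.3 -326.1] size [28.1  5. ] ang 83.4 zmed 0.0232 mean [ 709.1 -326.1]
side tops px [341. 225.] 80 ctr mm [614.7 -78.8] size [17.2 48.1] ang 10.6 zmed 0.0562 mean [616.3 -80.6]
side tops px [349. 244.] 69 ctr mm [ 628.  -150.3] size [43.4  7.1] ang 7.8 zmed 0.0548 mean [ 628.9 -150.3]
side board px [318. 309.] 1953 ctr mm [ 545.2 -312.1] size [ 36.4 340.2] ang 83.8 zmed 0.0241 mean [ 544.6 -313.1]
scene tops px [317. 193.] 198 ctr mm [583.   13.9] size [36.6 60.2] ang 10.8 zmed 0.0554 mean [586.8  15.8]
scene tops px [282. 188.] 197 ctr mm [598.6 -77.9] size [51.1 46. ] ang 5.1 zmed 0.0557 mean [603.4 -77.3]
scene tops px [352. 199.] 193 ctr mm [570.4 103.4] size [48.  44.6] ang 21.6 zmed 0.0558 mean [573.1 105.5]
scene board px [216. 174.] 756 ctr mm [ 543.9 -308.6] size [ 40.3 340.7] ang 83.6 zmed 0.0237 mean [ 564.2 -309. ]
```

View pics/wrist6.png

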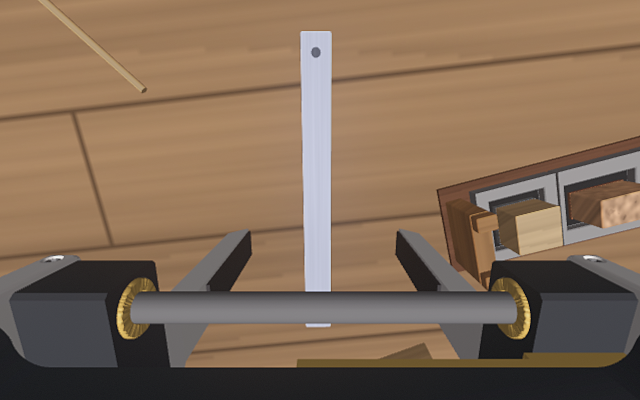

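View pics/side6.png

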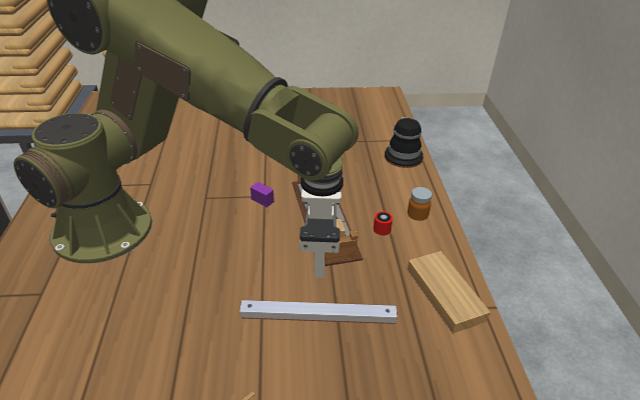

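Call:
{"fn": "jog_arm", "kwargs": {
  "rows": [0, -0.005, -0.03, 0, 0, 0, 0, 0, 0, -0.035, 0, 0, 0, 0, 0, 0, -0.035, 0, 0, 0, 0, 0, 0, -0.03, 0, 0, 0, 0, 0, 0, -0.018, 0, 0, 0, 0, 0, 0, -0.01, 0, 0, 0, 0, 0, 0, -0.003, 0, 0, 0, 0, 0, 0, 0, 0, 0, 0, 0]
}}

```text
time_s: 19.03
ee_pos: [0.5444, -0.3092, 0.01]
eef_rot: [-1.03, 1.571, -1.134]
force: [0.4, -0.4, 0.7]
grip_width: 0.0938
```

Call:
{"fn": "jog_arm", "kwargs": {
  "rows": [0, 0, -0.003, 0, 0, 0, 0, 0, 0, -0.002, 0, 0, 0, 0, 0, 0, 0, 0, 0, 0, 0.5, 0, 0, 0, 0, 0, 0, 0.8, 0, 0, 0, 0, 0, 0, 1, 0, 0, 0, 0, 0, 0, 1, 0, 0, 0, 0, 0, 0, 1, 0, 0, 0, 0, 0, 0, 1],
  "squeeze": 40
}}

```text
time_s: 19.7
ee_pos: [0.5442, -0.3094, 0.0048]
eef_rot: [-0.173, 1.571, -0.278]
force: [0.1, 0.6, -0.3]
grip_width: 0.0574
```

Call:
{"fn": "jog_arm", "kwargs": {
  "rows": [0, 0, 0, 0, 0, 0, 1, 0, 0, 0, 0, 0, 0, 1, 0, 0, 0, 0, 0, 0, 1, 0, 0, 0, 0, 0, 0, 1, 0, 0, 0, 0, 0, 0, 1, 0, 0, 0, 0, 0, 0, 1]
}}

```text
time_s: 20.2
ee_pos: [0.5442, -0.3094, 0.0047]
eef_rot: [-1.317, 1.571, -1.421]
force: [0.4, -0.9, -0.5]
grip_width: 0.0316
```

Call:
{"fn": "jog_arm", "kwargs": {
  "rows": [0, 0, 0.01, 0, 0, 0, 1, 0, 0, 0.02, 0, 0, 0, 1, 0, 0, 0.03, 0, 0, 0, 1, 0, 0, 0.03, 0, 0, 0, 1, 0, 0, 0.03, 0, 0, 0, 1, 0, 0, 0.03, 0, 0, 0, 1, 0, 0, 0, 0, 0, 0, 1, 0, 0, 0, 0, 0, 0, 1]
}}

```text
time_s: 20.87
ee_pos: [0.5446, -0.3096, 0.1567]
eef_rot: [-0.465, 1.568, -0.569]
force: [0.9, -0.1, -1.3]
grip_width: 0.0316
```

```bash
python3 - <<'E'
from h import *
o=ctrl.get_obs(); print(o['ee_pos'],o['grip_width'])
p,d,w=look("side"); cv2.imwrite("pics/side7.png",p[:,:,::-1])
z=w[...,2]; x=w[...,0];y=w[...,1]
m=(z>.12)&(z<.2)&(x>.34)&(x<.75)&(y<-.25)&(p.min(-1)>130)
q=w[m]; A=np.c_[q[:,:2],np.ones(len(q))]; print(len(q))
box(w,m,"b")
E
```

```text
[ 0.5446 -0.3096  0.1567] 0.03158097530437036
1678
b px [368. 261.] 841 ctr mm [ 633.  -321.2] size [ 41.7 163.7] ang 88.6 zmed 0.1768 mean [ 639.9 -321.5]
b px [272. 257.] 829 ctr mm [ 456.5 -300.8] size [ 33.2 160.2] ang 83.6 zmed 0.1758 mean [ 450.5 -301.6]
```

View pics/side7.png

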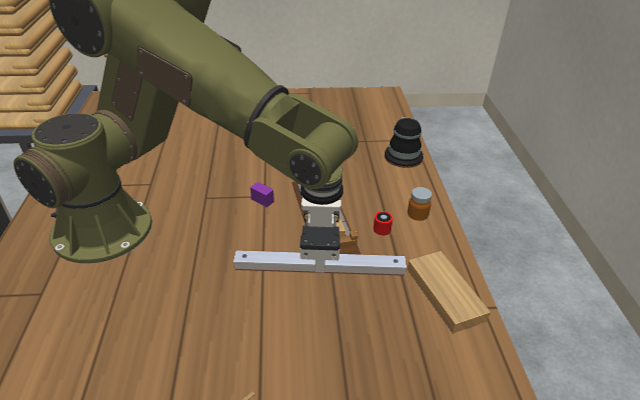

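Call:
{"fn": "jog_arm", "kwargs": {
  "rows": [0.003, 0.026, 0, 0, 0, -5, 1, 0.003, 0.028, 0, 0, 0, -6, 1, 0.003, 0.028, 0, 0, 0, -6, 1, 0.003, 0.028, 0, 0, 0, -6, 1, 0.003, 0.028, 0, 0, 0, -6, 1, 0.003, 0.028, 0, 0, 0, -6, 1, 0.003, 0.028, 0, 0, 0, -6, 1, 0.003, 0.028, 0, 0, 0, -6, 1]
}}

```text
time_s: 21.58
ee_pos: [0.5674, -0.0858, 0.153]
eef_rot: [-2.434, 1.568, 2.919]
force: [0.7, -0.9, -1.0]
grip_width: 0.0317
```

Call:
{"fn": "jog_arm", "kwargs": {
  "rows": [0.003, 0.028, 0, 0, 0, -6, 1, 0.003, 0.028, 0, 0, 0, -6, 1, 0.003, 0.025, 0, 0, 0, -6, 1, 0.003, 0.02, 0, 0, 0, -6, 1, 0.003, 0, 0, 0, 0, -4, 1, 0, 0, 0, 0, 0, 0, 1, 0, 0, 0, 0, 0, 0, 1, 0, 0, 0, 0, 0, 0, 1]
}}

```text
time_s: 22.25
ee_pos: [0.5827, 0.0131, 0.1539]
eef_rot: [-1.705, 1.569, -3.117]
force: [0.5, 0.1, -1.3]
grip_width: 0.0319
```

```bash
python3 - <<'E'
from h import *
from scipy.spatial.transform import Rotation as R
o=ctrl.get_obs();M=R.from_euler('xyz',o['eef_rot']).as_matrix()
print(o['ee_pos'],np.degrees(np.arctan2(M[1,1],M[0,1])),o['grip_width'])
for n in ("wrist","scene","side"):
    p,d,w=look(n,n+"8"); z=w[...,2]; x=w[...,0];y=w[...,1]
    ok=(x>.4)&(x<.75)&(abs(y)<.25)
    box(w,ok&(z>.166)&(z<.183)&(p.min(-1)>120),n+" board")
    box(w,ok&(z>.06)&(z<.09),n+" sadd")
E
```

```text
[0.5827 0.0131 0.1539] 9.109131782569069 0.03193408698832705
wrist board px [323. 139.] 17016 ctr mm [574.1  68.5] size [ 32.2 156.1] ang 9.0 zmed 0.1725 mean [572.6  77.4]
wrist board px [323. 341.] 1721 ctr mm [591.7 -43.2] size [31.9 27.2] ang 10.3 zmed 0.1723 mean [591.8 -42.9]
wrist sadd px [281.  19.] 735 ctr mm [525.3 165. ] size [15.8 19.9] ang 10.2 zmed 0.0809 mean [525.7 163.1]
wrist sadd px [365.  19.] 655 ctr mm [589.3 175.6] size [14.3 20.5] ang 10.4 zmed 0.0811 mean [589.5 173.7]
wrist sadd px [292. 350.] 229 ctr mm [ 573.5 -137.5] size [14.8  4.7] ang 12.5 zmed 0.0732 mean [ 573.5 -136.9]
wrist sadd px [355. 350.] 214 ctr mm [ 638.5 -127.2] size [14.   4.7] ang 7.5 zmed 0.0738 mean [ 638.4 -126.5]
scene board px [321. 152.] 1137 ctr mm [585.9  15.6] size [ 54.8 340.4] ang 12.3 zmed 0.1731 mean [587.7  23.6]
scene sadd px [259. 178.] 220 ctr mm [ 608.1 -142.1] size [83.8 21.4] ang 9.6 zmed 0.0707 mean [ 611.  -139.3]
scene sadd px [379. 196.] 213 ctr mm [558.9 169.6] size [84.  19.6] ang 9.4 zmed 0.0728 mean [562.4 170.8]
side board px [333. 181.] 729 ctr mm [590.6 -26.6] size [ 32.1 262.7] ang 8.8 zmed 0.1736 mean [594.8 -51.5]
side sadd px [341. 239.] 318 ctr mm [ 609.  -145.9] size [79.4 24.4] ang 10.2 zmed 0.0693 mean [ 608.5 -147.8]
side sadd px [305. 166.] 123 ctr mm [543.2 163.8] size [48. 25.] ang 8.0 zmed 0.0683 mean [539.2 160.2]
```

View pics/scene8.png

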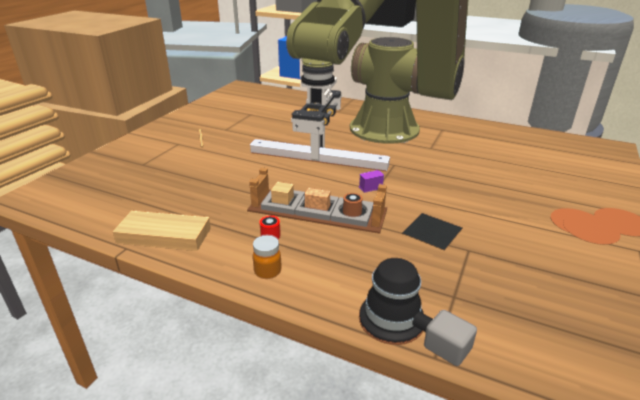

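View pics/wrist8.png

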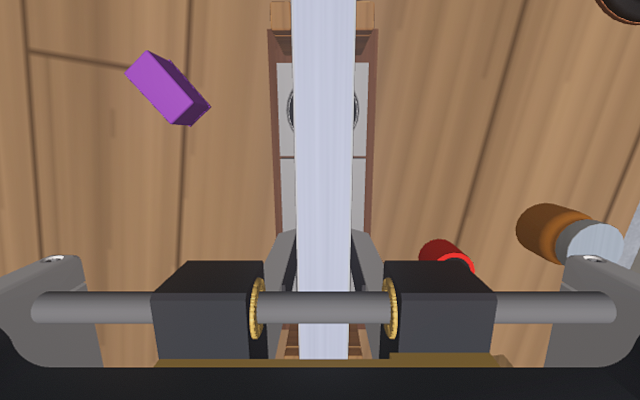

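Call:
{"fn": "jog_arm", "kwargs": {
  "rows": [0, 0, -0.025, 0, 0, 0, 1, 0, 0, -0.025, 0, 0, 0, 1, 0, 0, -0.012, 0, 0, 0, 1, 0, 0, -0.008, 0, 0, 0, 1, 0, 0, 0, 0, 0, 0, 1, 0, 0, 0, 0, 0, 0, 1]
}}

```text
time_s: 22.9
ee_pos: [0.5835, 0.0135, 0.0854]
eef_rot: [1.366, 1.57, -0.048]
force: [0.0, 0.7, -1.2]
grip_width: 0.0313
```

```bash
python3 - <<'E'
from h import *
o=ctrl.get_obs(); print(o['ee_pos'],o['force'])
p,d,w=look("scene")
cv2.imwrite("pics/scene9c.png",cv2.resize(p[130:270,220:440,::-1],None,fx=3.5,fy=3.5))
p,d,w=look("side")
cv2.imwrite("pics/side9c.png",cv2.resize(p[130:290,220:440,::-1],None,fx=3.5,fy=3.5))
E
```

```text
[0.5835 0.0135 0.0854] [ 0.0037  0.707  -1.2425]
```

View pics/scene9c.png

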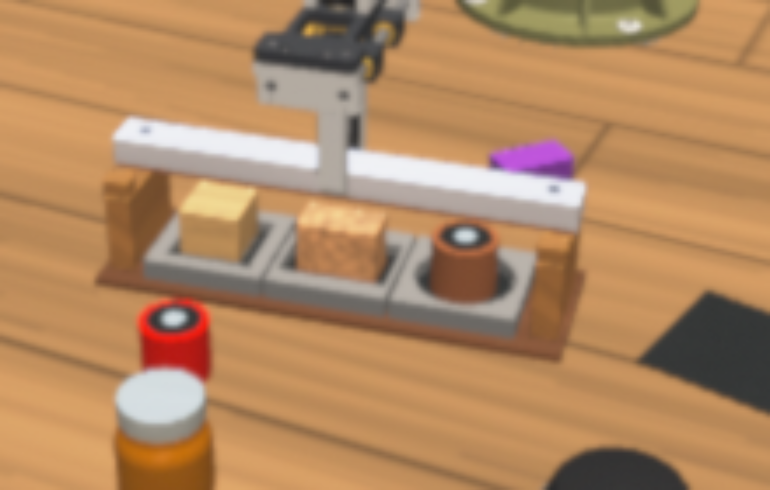

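View pics/side9c.png

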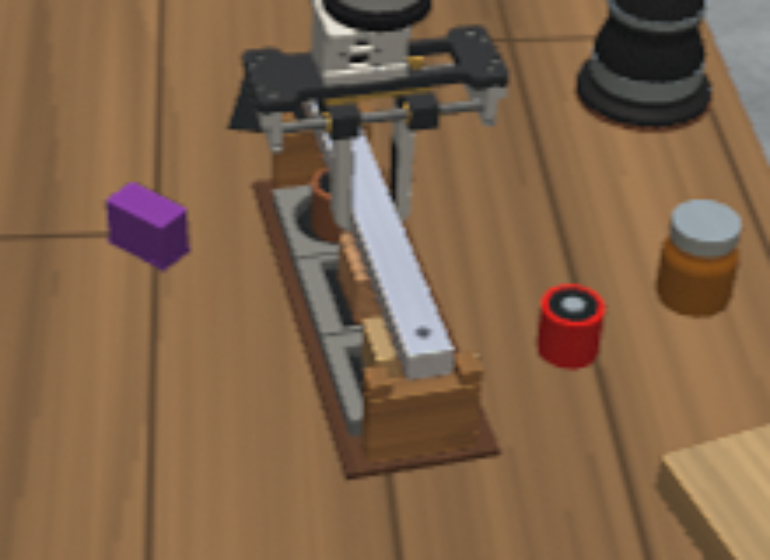

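Aligned between the cheeks at both ends; seat at TCP ≈ 0.0727.

Call:
{"fn": "jog_arm", "kwargs": {
  "rows": [0, 0, -0.006, 0, 0, 0, 1, 0, 0, -0.004, 0, 0, 0, 1, 0, 0, -0.002, 0, 0, 0, 1, 0, 0, 0, 0, 0, 0, 1, 0, 0, 0, 0, 0, 0, 1]
}}

```text
time_s: 23.42
ee_pos: [0.5832, 0.0136, 0.0727]
eef_rot: [1.384, 1.571, -0.03]
force: [-0.8, -0.3, -0.7]
grip_width: 0.0317
```

Call:
{"fn": "jog_arm", "kwargs": {
  "rows": [0, 0, -0.001, 0, 0, 0, 1, 0, 0, 0, 0, 0, 0, 1, 0, 0, 0, 0, 0, 0, 1]
}}

```text
time_s: 23.67
ee_pos: [0.5832, 0.0136, 0.0727]
eef_rot: [1.375, 1.57, -0.038]
force: [-5.0, 0.4, 10.9]
grip_width: 0.0315
```

Contact with the seat. Release and retreat.

Call:
{"fn": "jog_arm", "kwargs": {
  "rows": [0, 0, 0, 0, 0, 0, 0.6, 0, 0, 0, 0, 0, 0, 0.4, 0, 0, 0, 0, 0, 0, 0, 0, 0, 0, 0, 0, 0, 0, 0, 0, 0, 0, 0, 0, 0, 0, 0, 0, 0, 0, 0, 0, 0, 0, 0.02, 0, 0, 0, 0, 0, 0, 0.03, 0, 0, 0, 0]
}}

```text
time_s: 24.33
ee_pos: [0.5817, 0.0136, 0.1197]
eef_rot: [-1.766, 1.565, 3.103]
force: [0.1, 0.3, 0.3]
grip_width: 0.0808
```

Call:
{"fn": "jog_arm", "kwargs": {
  "rows": [0, 0, 0.035, 0, 0, 0, 0, 0, 0, 0.035, 0, 0, 0, 0, -0.02, 0, 0.03, 0, 0, 0, 0, -0.03, 0, 0, 0, 0, 0, 0, -0.03, 0, 0, 0, 0, 0, 0, -0.03, 0, 0, 0, 0, 0, 0, 0, 0, 0, 0, 0, 0, 0, 0, 0, 0, 0, 0, 0, 0]
}}

```text
time_s: 25.0
ee_pos: [0.4727, 0.0137, 0.2224]
eef_rot: [1.377, 1.569, -0.037]
force: [0.5, 0.3, -0.3]
grip_width: 0.0942
```

```bash
python3 - <<'E'
from h import *
o=ctrl.get_obs(); print(o['ee_pos'],o['force'],o['time_s'])
for n in ("wrist","scene","side"):
    p,d,w=look(n,n+"10"); z=w[...,2]; x=w[...,0];y=w[...,1]
    ok=(x>.4)&(x<.75)&(abs(y)<.25)
    box(w,ok&(z>.086)&(z<.099)&(p.min(-1)>120),n+" board")
    box(w,ok&(z>.049)&(z<.063),n+" tops")
    if n!="wrist":cv2.imwrite(f"pics/{n}10c.png",cv2.resize(p[130:290,220:440,::-1],None,fx=3.5,fy=3.5))
E
```

```text
[0.4727 0.0137 0.2224] [ 0.4747  0.2838 -0.3241] 25.0
wrist board px [428. 138.] 5904 ctr mm [572.4  83.3] size [ 32.3 205.3] ang 9.0 zmed 0.0913 mean [570.2  94.6]
wrist board px [412. 335.] 534 ctr mm [ 606.7 -134.1] size [31.6 31.2] ang 9.9 zmed 0.091 mean [ 605.8 -134.1]
wrist board px [407. 283.] 163 ctr mm [585.9 -65. ] size [14.7 23.3] ang 15.6 zmed 0.091 mean [585.2 -67.5]
wrist tops px [403. 130.] 290 ctr mm [550.9 102.6] size [11.4 38. ] ang 8.6 zmed 0.0553 mean [551.5 103.3]
wrist tops px [394. 275.] 256 ctr mm [580.6 -78.5] size [ 9.7 43.9] ang 8.8 zmed 0.055 mean [579.8 -76.7]
wrist tops px [401. 205.] 180 ctr mm [568.8  15.6] size [ 4.2 55.4] ang 9.2 zmed 0.0545 mean [568.3  16.2]
scene board px [321. 181.] 1063 ctr mm [584.9  15.8] size [ 38.9 340.3] ang 8.9 zmed 0.0918 mean [585.9  23.6]
scene tops px [317. 194.] 149 ctr mm [591.5  15.4] size [23.  59.4] ang 7.7 zmed 0.0554 mean [592.2  16.9]
scene tops px [281. 190.] 134 ctr mm [608.8 -76.5] size [34.1 46.7] ang 8.7 zmed 0.0554 mean [610.9 -74.9]
scene tops px [352. 200.] 129 ctr mm [578.4 105.2] size [30.5 45.8] ang 4.6 zmed 0.0559 mean [580.2 106.3]
side board px [327. 197.] 1008 ctr mm [584.8  12.7] size [ 32.8 342.1] ang 9.3 zmed 0.0919 mean [587.1  -5.2]
side tops px [348. 245.] 73 ctr mm [ 626.9 -150.8] size [44.9  7.3] ang 11.6 zmed 0.0552 mean [ 627.1 -150.8]
```

View pics/scene10c.png

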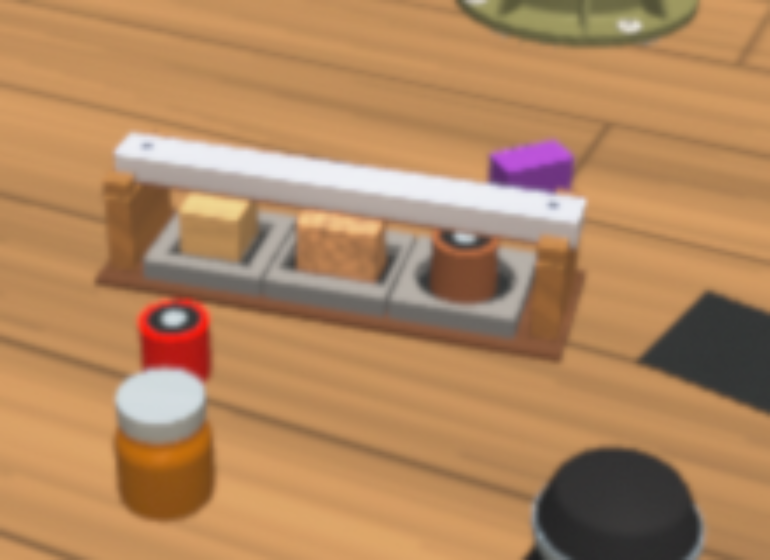

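View pics/wrist10.png

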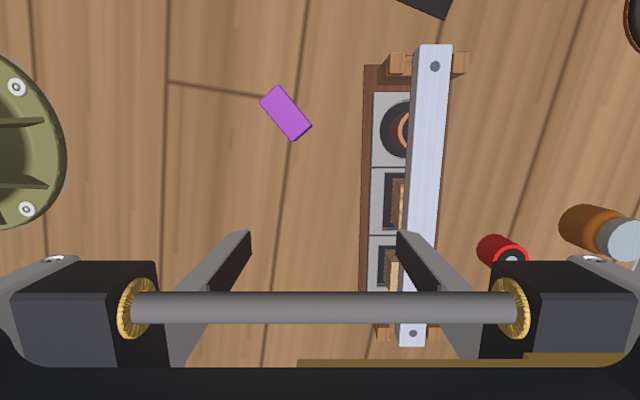

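```bash
python3 -c "
from station import ctrl
print(ctrl.hand_in())"
```

```text
the job is handed in; nothing more can be done
None
```

I put all three pieces in their own recesses, laid the long board in the saddle notches, and handed the job in at about 25 s. `ctrl.hand_in()` gives no verdict, so I don't know how it was scored.

- **Moves:** I parked the drum on the mat, then moved the square block to the square recess. The oblong block went to the oblong recess, turned back in line with the case, and the drum from the mat to the round recess. Last, I lifted the board, turned it 75° and set it in the saddles grit side down. The look-alikes were not touched.
- **Pieces, last checks:** Their tops read 55–56 mm above the bench, where 56 mm means fully down. Before the board went on, the scene camera put each one within about 3 mm of its recess centre. After that the board hid part of each piece, so only the heights were re-checked.
- **Board, last checks:** Its top read 91–92 mm, where 92 mm means seated. It lay about 2 mm from the case centre and about 0.3° off the case direction.
- **Robot:** It was clear of everything, with the force reading near zero.
- **Disagreements:** The wrist camera differed from the side and scene cameras by about 2 mm. I used the average, which was well inside the tolerances. No check failed.

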